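# Unclamp a drilled bracket and set it in the tray

### The arm

A 7-joint arm with a two-finger parallel gripper is mounted at the origin on the work surface. World frame = base frame: x ahead of the robot, y to its left, z up, the work surface at z = 0. Lengths are in m, angles in degrees, forces in N, time in s.
With the tool pointing down it reaches from about 0.425 to 0.8 m from the base axis. Payload 8.3 kg.
Tool frame: the origin (TCP) lies at the very end of the fingers, on their centre line; the grasp point (between the pads) lies 19 mm behind it; z points along the fingers, y is the line along which they close (so a half turn about z gives the same grasp; the last joint's range is limited). The gripper opens to 85 mm and grips with 20 to 120 N. Pads are 22 mm wide; open, the fingers measure 114 mm over their backs; the gripper's body (76 mm by 85 mm) begins 54 mm behind the grasp point. The pads swing forward as they close: fully open they stand 13 mm farther back than shut.
Start: joints at [-77.802, 21.967, 0.94, 78.501, -0.361, 79.538, -2.664], TCP at [0.17, 0.601, 0.231] pointing down, gripper open.
Joint ranges: [-169.22, 169.22], [-14.56, 117.87], [-87.37, 89.26], [10.42, 133.3], [-82.24, 262.24], [0.94, 117.77], [-172.7, 172.7]. Speed limits (degrees/s): [136.94, 136.94, 172.46, 172.46, 180, 180, 180].

### API

Orientations are given as a 3x3 rotation matrix whose columns are the frame's x, y, z axes.
In Python, from workcell import ctrl, optics gives the robot as it stands. The module is installed in compiled form; this text tells all that it offers.
- The arm moves only by the tool move_arm, never from a script. Its argument "motion" is one flat list of numbers, 5 for each row, row after row: the finger opening in mm, from 0 to 85.4, then the shift along the world's x, y, z each as a share of 600 mm, from -1 to 1, then the turn about the world's z as a share of 45 degrees, from -1 to 1. A call has 1 to 10 rows; each row shifts and turns the commanded pose from where the row before left it; what a row does not reach is not made up. A row lasts 1/12 s, in which the tool goes at most 41.7 mm and 7.16 degrees, less where a joint would pass 70% of its speed; a pose out of reach is approached as far as the arm can. A call with a number of a shift or a turn outside -1 to 1 is refused whole. A call with a gripper value outside its range is refused whole. The fingers move at their own pace and stop on an object; "newtons" is the grip in N (left out, the last holds). Time passes only in rows, so rows that do not move let the fingers close. It gives the time, the measured TCP pose, the force, the opening and the grip force at its end, in the units of the state.
- ctrl.read_state(): the state, without advancing time (a new reading comes with each control period).
- optics.read_camera(name): name is "side" or "top"; returns a dict with "pixels" (384x512x3 uint8, blue, green, red), "depth" (384x512 float32, m along the optical axis (not along the pixel's ray), 0 where there is no reading), "fx", "fy", "cx", "cy" (pixels), "origin" and "orientation" of the camera in the world. Camera axes: x right, y down, z forward; pixel columns grow to the right and rows downward; lengths in m; the calibration is good to about 2 mm. A picture is of the moment at which its call begins.
- ctrl.job_done(): hands the job in; it is judged then, once.
The state is a dict: "time": time; "qpos": joint angles; "dq": joint speeds; "tau": joint torques, N m; "tool_pos": TCP position; "eef_rot": TCP orientation; "contact_force": force on the tool from outside, world axes, zero at the start; "torque": the same for the moment, N m; "grip_width": finger opening in m; "grasp_force": force on a finger pad.
Only numpy, scipy, OpenCV 4.12 (cv2) and the standard library are available. Lean on these libraries where they do the work, as an engineer would, in place of code of your own. Each camera call takes 0.05 s, during which the arm holds its last target. There are 200 camera calls.

### The job

The angle bracket in the blue drill fixture is finished. Flip the toggle clamp open by swinging its red handle over past centre so that it stays open, then lift the bracket out and set it down, without dropping it, standing on its base in the empty half of the dark tray. Leave the clamp open, let go of the bracket, and leave the bracket already in the tray and the other things on the bench where they are.

Things in the scene. Friction and masses are not known exactly. Their poses are not given: they have to be found in the camera images.
- fixture: Fixed blue fixture, base plate 150 (x) by 240 (y, from -130 to +110) by 20 mm high. Origin at table level, z up. The bracket's nest is the plate's top, z = 20 mm, about x = 0, y = -70 mm, with steel strips 6 mm high on -y and both x sides (2 mm clearance), open to +y. The toggle clamp stands at y = +50 mm. Place and yaw vary.
- pivot (a point): Centre of the clamp's hinge, at x = 0, y = +50, z = +50 mm in the fixture's frame, with the fixture's axes. The hinge line is along the fixture's x; two steel cheeks 36 mm wide (y), 36 mm apart over their outsides, rise to 64 mm above the table. With the clamp open its arm stands up here, to 170 mm above the table: carry things round it or above it.
- clamp (a joint): Toggle clamp angle (rad); arm and handle are one rigid L. 0 = clamped: arm (18 wide, 12 mm thick) level, reaching 115 mm to the fixture's -y, pad on the bracket; handle upright. Grows as the handle swings to the fixture's +y and the arm rises; stop at 1.65 (handle level). Falls shut by its weight below about 1 rad, falls and stays open above 1.15. At the handle it takes about 2 N at first, none at centre.
- handle_mid (a point): Point on the axis of the clamp's red round handle, 100 mm from the pivot. The red grip is 22 mm in diameter and runs from 55 to 140 mm from the pivot; below it is a steel shank 16 by 14 mm. Its z axis points along the handle away from the pivot, its x axis along the hinge.
- bracket: L-shaped aluminium bracket. Base flange 100 (x) by 70 (y) by 8 mm thick; upright flange 100 (x) by 8 mm thick along its -y edge, mid-plane at y = -31 mm, top 62 mm above the underside. Origin: centre of the base's underside, z up. The workpiece, 0.2 to 0.38 kg, clamped in the fixture, axes parallel to the fixture's, upright flange away from the clamp; grip that flange from above.
- bracket_flange (a point): Grip point of that bracket: middle of its upright flange, 44 mm above the underside (18 mm below the top edge).
- tray: Fixed dark sheet-metal tray, 170 (x) by 250 (y) mm outside, walls 3 mm thick and 18 mm high. Origin at table level under its centre; its floor is 3 mm above the table. Its +y half holds a finished bracket, its -y half is empty.
- tray_free (a point): Centre of the free space on the tray's floor, at tray y = -55 mm, with the tray's axes; the free space is about 160 (x) by 115 (y) mm. A bracket with its axes parallel to the tray's fits there with room all round.
- done_bracket: L-shaped aluminium bracket. Base flange 100 (x) by 70 (y) by 8 mm thick; upright flange 100 (x) by 8 mm thick along its -y edge, mid-plane at y = -31 mm, top 62 mm above the underside. Origin: centre of the base's underside, z up. Already finished, standing loose in the tray's +y half; leave it.
- wrench: Open wrench 190 mm long lying on the bench between fixture and tray; bystander. Origin under its middle.
- brush: Bench brush lying on the bench beyond the work; bystander.
- oil: Yellow oil bottle, 60 mm in diameter, 150 mm high; bystander. Origin under its centre.
- pot: Aluminium pot, 90 mm in diameter, 85 mm high; bystander. Origin under its centre.
- block: Steel block 80 by 50 by 30 mm; bystander. Origin under its centre.
- hammer: Hammer lying on the bench near the robot; bystander.
Mind the look-alikes: they are no part of the job. Leave any orange or purple look-alike of the bracket alone.

How it is judged:
By the outcome, as a careful person would: the job done as asked, in the order asked, and still so for the second after the job is handed in, with the robot touching nothing.
It also fails if it takes over 51 s, if anything falls off the work surface, if the arm or the gripper's body presses on something with over 40 N, if the wrist force passes 120 N, or if a joint passes its speed limit or range.

## Working session

There is one attempt and no reset: what is moved stays moved. The work goes in short steps, Python scripts to look and compute and a tool call to move; the robot and the scene stay as the last step left them, time stands still between calls to the robot, and variables do not carry over. Pictures are saved under pics/ and viewed, at most 10 in all, crops included, and the job is handed in when it is done.

Besides the shell and the picture viewer there is one more tool, called after "Call:" as a command line: name --argument value ..., lists and objects as JSON in quotes. move_arm: Moves the arm, as the interface text tells. Shift numbers are shares of 600 mm and turn numbers shares of 45 degrees, none past 1 either way. Its arguments: {"type":"object","properties":{"motion":{"type":"array"},"newtons":{"type":"number"}},"required":["motion"]}

```bash
mkdir -p pics
cat > h.py <<'E'
import numpy as np, cv2
from workcell import ctrl, optics
def cam(n,save=None):
    c=optics.read_camera(n); c['R']=np.array(c['orientation']); c['o']=np.array(c['origin'])
    if save: cv2.imwrite(save,c['pixels'])
    return c
def cloud(c):
    d=c['depth']; v,u=np.mgrid[:d.shape[0],:d.shape[1]]
    p=np.stack([(u-c['cx'])/c['fx']*d,(v-c['cy'])/c['fy']*d,d],-1)
    P=p@c['R'].T+c['o']; P[d<=0]=np.nan; return P
E
python3 - <<'E'
from h import *
for n in('top','side'):
    c=cam(n,f'pics/{n}0.png'); print(n,c['o'].round(3),c['R'].round(3).tolist(),c['fx'],c['cx'],c['cy']); np.savez(f'{n}0.npz',P=cloud(c),I=c['pixels'])
s=ctrl.read_state(); print(s['time'],s['tool_pos'],s['eef_rot'],s['grip_width'])
E
```

```text
top [0.282 0.062 1.248] [[0.023, -0.977, 0.211], [-1.0, -0.023, 0.002], [0.003, -0.211, -0.978]] 352.8918404362172 256.64346010104845 183.72581183307008
side [ 0.094 -1.057  1.098] [[0.937, -0.219, 0.273], [-0.35, -0.599, 0.721], [0.006, -0.771, -0.637]] 470.4832716954707 249.66515522158213 191.40656084383642
0.1 [0.17003523 0.60094313 0.23036208] [[-9.62214723e-01  2.72291366e-01 -4.88439687e-04]
 [ 2.72291804e-01  9.62213143e-01 -1.74371048e-03]
 [-4.81422282e-06 -1.81082202e-03 -9.99998360e-01]] 0.08548759987370783
```

View pics/top0.png

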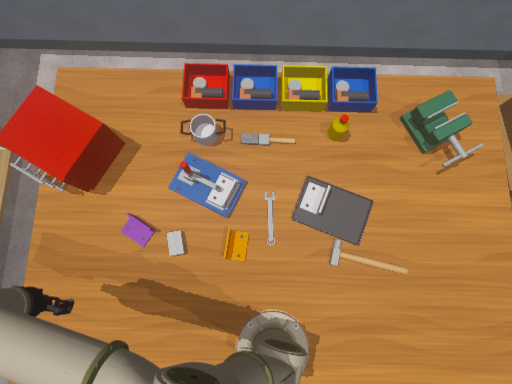

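View pics/side0.png

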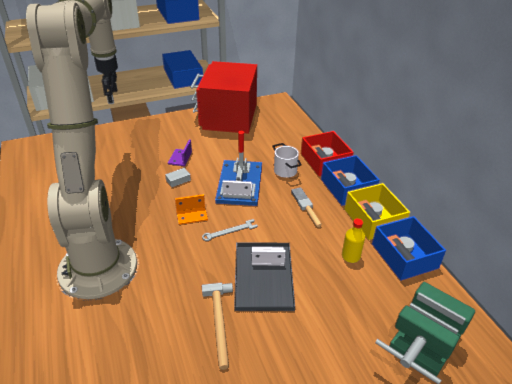

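The top view shows four brackets:
- Target, aluminium, in the blue fixture at about (222,188).
- Done bracket in the tray at about (312,198).
- Orange look-alike at (236,245).
- Purple look-alike at (137,230).

By the description I choose the one in the blue fixture. The clamp's red handle top is at (184,167); the red toolbox, red bin and bottle cap are not it. The tray's empty half is at about (345,215).

```bash
cat > m.py <<'E'
from h import *
def rect(pts):
    (c,s,a)=cv2.minAreaRect(pts.astype(np.float32)); return np.array(c),s,a,cv2.boxPoints((c,s,a)).round(4).tolist()
for n in('top','side'):
    d=np.load(n+'0.npz');P=d['P'];I=d['I'];H=cv2.cvtColor(I,cv2.COLOR_BGR2HSV)
    X,Y,Z=P[...,0],P[...,1],P[...,2]
    b=(H[...,0]>100)&(H[...,0]<125)&(H[...,1]>120)&(abs(Z-.02)<.012)&(X<.72)&(X>.35)&(abs(Y)<.5)
    k=(H[...,2]<90)&(abs(Z-.008)<.02)&(X>.3)&(X<.72)&(Y<0)&(Y>-.45)
    r=((H[...,0]<8)|(H[...,0]>172))&(H[...,1]>150)&(Z>.08)&(Z<.22)&(X>.4)&(X<.75)&(Y>.1)&(Y<.4)
    al=(H[...,1]<60)&(H[...,2]>110)
    for nm,m in(('fix',b),('tray',k)):
        m=cv2.morphologyEx(m.astype(np.uint8),cv2.MORPH_OPEN,np.ones((3,3)))
        q=P[m>0][:,:2]; print(n,nm,len(q),rect(q))
    q=P[r]; print(n,'handle',len(q),np.nanmean(q,0),np.nanmin(q,0),np.nanmax(q,0))
    # aluminium flange tops
    for nm,z0,xr,yr in(('flange',.082,(.4,.7),(.0,.35)),('done',.065,(.35,.7),(-.4,0))):
        m=al&(abs(Z-z0)<.007)&(X>xr[0])&(X<xr[1])&(Y>yr[0])&(Y<yr[1]); q=P[m]; print(n,nm,len(q), rect(q[:,:2]) if len(q)>5 else '', np.median(q[:,2]) if len(q) else '')
I=cv2.imread('pics/top0.png')[140:255,150:390]; J=cv2.imread('pics/side0.png')[120:320,160:310]
cv2.imwrite('pics/crop.png',np.vstack([cv2.resize(I,(720,345)),cv2.resize(np.hstack([J[:110],J[90:200]]),(720,250))]))
E
python3 m.py
```

```text
top fix 1028 (array([0.54544115, 0.24639633]), (0.21945975720882416, 0.14483055472373962), 64.98515319824219, [[0.4334000051021576, 0.17759999632835388], [0.5647000074386597, 0.11630000174045563], [0.6575000286102295, 0.31520000100135803], [0.526199996471405, 0.3765000104904175]])
top tray 0 (array([0., 0.]), (0.0, 0.0), 0.0, [[0.0, 0.0], [0.0, 0.0], [0.0, 0.0], [0.0, 0.0]])
top handle 69 [0.56498312 0.29093514 0.1706304 ] [0.55753364 0.2836831  0.11631271] [0.57703662 0.3034176  0.1932988 ]
top flange 107 (array([0.59172344, 0.19316742]), (0.25899776816368103, 0.07641930133104324), 22.327163696289062, [[0.45739999413490295, 0.179299995303154], [0.4864000082015991, 0.10859999805688858], [0.7260000109672546, 0.2070000022649765], [0.6970000267028809, 0.2777000069618225]]) 0.08278048502465163
top done 75 (array([ 0.49216124, -0.16663265]), (0.008567897602915764, 0.10031620413064957), 69.0823745727539, [[0.4438000023365021, -0.1527000069618225], [0.5375000238418579, -0.18850000202655792], [0.5404999852180481, -0.18050000071525574], [0.44679999351501465, -0.14470000565052032]]) 0.06446095
[... 614 characters left out ...]
03342 0.15643576] [0.55723935 0.27653267 0.10957999] [0.57812101 0.29934287 0.1931284 ]
side flange 106 (array([0.57836777, 0.22808366]), (0.2548397183418274, 0.12446709722280502), 33.6240348815918, [[0.43779999017715454, 0.2092999964952469], [0.5066999793052673, 0.10570000112056732], [0.7189000248908997, 0.2468000054359436], [0.6499999761581421, 0.3504999876022339]]) 0.08101870195571559
side done 116 (array([ 0.49056071, -0.16891387]), (0.01521722786128521, 0.09591881185770035), 67.65721893310547, [[0.4433000087738037, -0.15770000219345093], [0.5320000052452087, -0.19419999420642853], [0.5378000140190125, -0.1800999939441681], [0.44909998774528503, -0.1436000019311905]]) 0.06404409148843404
```

View pics/crop.png

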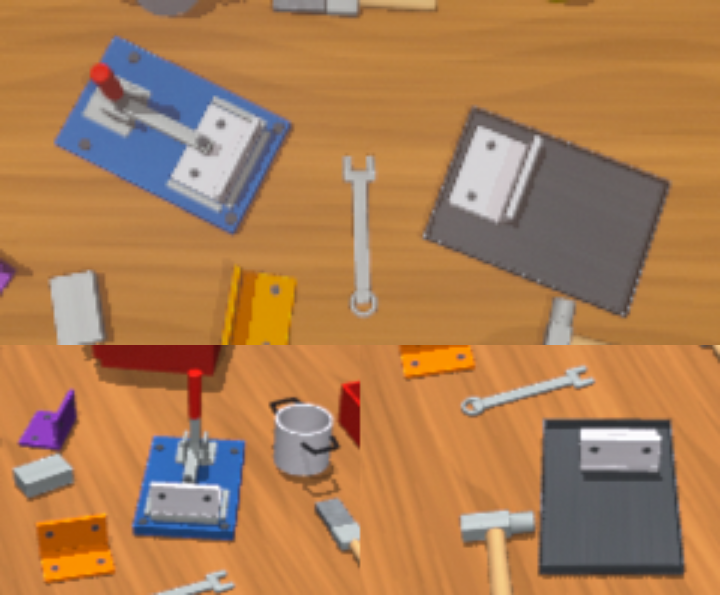

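The crop confirms it. The aluminium bracket sits in the blue fixture under the clamp arm, with its upright flange on the side away from the clamp, and the red handle is upright. The tray's empty half is to the lower right. I'll approach the handle with closed fingers, at a height above its top.

Call:
move_arm --motion '[0, 0.045, -0.042, 0, -0.021, 0, 0.045, -0.042, 0, -0.021, 0, 0.045, -0.042, 0, -0.021, 0, 0.045, -0.042, 0, -0.021, 0, 0.045, -0.042, 0, -0.021, 0, 0.045, -0.042, 0, -0.021, 0, 0.045, -0.042, 0, -0.021, 0, 0.045, -0.042, 0, -0.021, 0, 0.045, -0.042, 0, -0.021, 0, 0.045, -0.042, 0, -0.021]' --newtons 40

```text
time: 0.93
tool_pos: [0.441, 0.3478, 0.231]
eef_rot: [[-0.904, 0.427, -0.001], [0.427, 0.904, -0.0], [0.0, -0.001, -1.0]]
contact_force: [1.0, 0.2, 0.2]
grip_width: -0.0
grasp_force: 0.0
```

Run:
```python
from h import *
for n in('top','side'):
    d=np.load(n+'0.npz');P=d['P'];I=d['I'].astype(int)
    Q=P-np.array([.5036,.155,0]); y=np.array([.426,.905]);x=np.array([.905,-.426])
    a=Q[...,:2]@x;b=Q[...,:2]@y
    m=(abs(a)<.07)&(abs(b)<.02)&(abs(P[...,2]-.082)<.006)
    q=P[m]; r=cv2.minAreaRect(q[:,:2].astype(np.float32)); print(n,len(q),r,np.median(q[:,2]))
    m=(I.max(-1)<125)&(np.ptp(I,axis=-1)<25)&(abs(P[...,2]-.008)<.02)&(P[...,0]>.3)&(P[...,0]<.65)&(P[...,1]<-.04)&(P[...,1]>-.45)
    m=cv2.morphologyEx(m.astype(np.uint8),cv2.MORPH_OPEN,np.ones((3,3)))
    k,l,s,_=cv2.connectedComponentsWithStats(m); q=P[l==1+s[1:,4].argmax()]
    print(n,len(q),cv2.minAreaRect(q[:,:2].astype(np.float32)))
```

```text
top 78 ((0.5043286085128784, 0.15806905925273895), (0.00837639905512333, 0.09929977357387543), 64.82270812988281) 0.08279753069536178
top 2617 ((0.4618070423603058, -0.20399697124958038), (0.24753974378108978, 0.16880494356155396), 69.48408508300781)
side 78 ((0.5029892921447754, 0.15649844706058502), (0.017007557675242424, 0.0981701910495758), 60.625064849853516) 0.08101870195571559
side 3221 ((0.4622329771518707, -0.20528368651866913), (0.25819092988967896, 0.16723690927028656), 69.61259460449219)
```

Call:
move_arm --motion '[0, 0.043, -0.043, 0, 0, 0, 0.043, -0.043, 0, 0, 0, 0.043, -0.043, 0, 0, 0, 0.043, -0.043, 0, 0, 0, 0, 0, -0.044, 0, 0, 0, 0, -0.044, 0, 0, 0, 0, -0.044, 0, 0, 0, 0, -0.04, 0, 0, 0, 0, 0, 0]'

```text
time: 1.68
tool_pos: [0.5401, 0.2445, 0.1224]
eef_rot: [[-0.904, 0.427, -0.008], [0.427, 0.904, -0.005], [0.005, -0.008, -1.0]]
contact_force: [-2.0, -1.4, -0.7]
grip_width: 0.0
grasp_force: 0.0
```

Call:
move_arm --motion '[0, 0.0155, 0.0146, 0.0015, 0, 0, 0.0085, 0.018, 0.0015, 0, 0, 0.0085, 0.018, 0.0015, 0, 0, 0.0085, 0.018, 0.0015, 0, 0, 0.0085, 0.018, 0.0015, 0, 0, 0.0085, 0.018, 0.0015, 0, 0, 0.007, 0.0146, -0.007, 0, 0, 0.007, 0.0146, -0.007, 0, 0, 0.007, 0.0146, -0.007, 0]'

```text
time: 2.43
tool_pos: [0.5912, 0.3358, 0.121]
eef_rot: [[-0.904, 0.427, 0.0], [0.427, 0.904, -0.0], [-0.0, 0.0, -1.0]]
contact_force: [0.1, -1.8, -0.4]
grip_width: 0.0002
grasp_force: 0.4
```

Call:
move_arm --motion '[0, 0.0064, 0.0136, -0.016, 0, 0, 0.0064, 0.0136, -0.016, 0, 0, 0.0064, 0.0136, -0.016, 0, 0, 0.005, 0.0105, -0.01, 0, 0, 0.005, 0.0105, -0.01, 0, 0, 0, 0, 0, 0, 0, 0, 0, 0.04, 0, 0, 0, 0, 0.06, 0, 0, 0, 0, 0.06, 0, 0, 0, 0, 0.06, 0]'

```text
time: 3.27
tool_pos: [0.6082, 0.3717, 0.2139]
eef_rot: [[-0.904, 0.427, 0.0], [0.427, 0.904, -0.0], [-0.0, -0.0, -1.0]]
contact_force: [0.9, 0.2, 1.1]
grip_width: 0.0001
grasp_force: 0.0
```

Run:
```python
from h import *
c=cam('side'); cv2.imwrite('pics/s1.png',cv2.resize(c['pixels'][100:280,150:350],(600,540)))
P=cloud(c);H=cv2.cvtColor(c['pixels'],cv2.COLOR_BGR2HSV)
r=((H[...,0]<8)|(H[...,0]>172))&(H[...,1]>150)&(P[...,2]>.03)&(P[...,2]<.22)&(P[...,0]>.4)&(P[...,0]<.75)&(P[...,1]>.1)&(P[...,1]<.45)
print(r.sum(),P[r].mean(0) if r.any() else 0,ctrl.read_state()['tool_pos'])
```

```text
30 [0.61782372 0.38318343 0.05012646] [0.61076775 0.37308456 0.22361498]
```

View pics/s1.png

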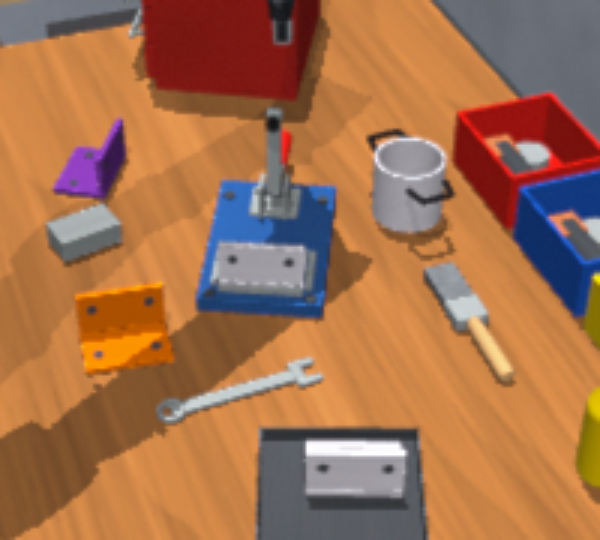

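The clamp is open: the arm stands upright at (275,150) in the crop, the handle lies level behind it, and the bracket is free in the nest. Next I move over the flange.

Call:
move_arm --motion '[0, -0.0254, -0.0513, 0.002, 0, 0, -0.0254, -0.0513, 0.002, 0, 0, -0.0254, -0.0513, 0, 0, 0, -0.0254, -0.0513, 0, 0, 50, -0.0254, -0.0513, 0, 0, 50, -0.0254, -0.0513, 0, 0, 50, -0.0254, -0.0513, 0, 0, 50, 0, 0, 0, 0, 50, 0, 0, 0, 0, 50, 0, 0, 0, 0]'

```text
time: 4.15
tool_pos: [0.5018, 0.1571, 0.2151]
eef_rot: [[-0.904, 0.427, 0.001], [0.427, 0.904, 0.001], [-0.0, 0.001, -1.0]]
contact_force: [-0.6, -0.1, 0.7]
grip_width: 0.0502
grasp_force: 0.0
```

Call:
move_arm --motion '[50, 0.0035, 0.001, -0.05, 0, 50, 0, 0, -0.05, 0, 50, 0, 0, -0.05, 0, 50, 0, 0, -0.05, 0, 50, 0, 0, -0.05, 0, 50, 0, 0, -0.02, 0, 50, 0, 0, -0.011, 0, 50, 0, 0, 0, 0, 50, 0, 0, 0, 0]'

```text
time: 4.9
tool_pos: [0.5043, 0.1582, 0.0463]
eef_rot: [[-0.905, 0.426, 0.001], [0.426, 0.905, 0.0], [-0.0, 0.0, -1.0]]
contact_force: [-0.2, 0.0, 0.3]
grip_width: 0.0502
grasp_force: 0.0
```

Run:
```python
from h import *
a=cam('side')['pixels'][170:230,195:285]; b=cam('top')['pixels'][150:220,170:260]
cv2.imwrite('pics/s2.png',np.hstack([cv2.resize(a,(390,300)),cv2.resize(b,(390,300))]))
```

```text
(no output)
```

View pics/s2.png

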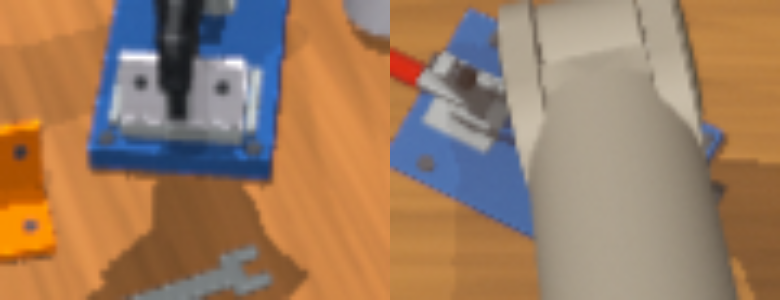

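The finger straddles the middle of the upright flange, with its tip at (178,115) in the left crop, between the two holes. Closing now.

Call:
move_arm --motion '[0, 0, 0, 0, 0, 0, 0, 0, 0, 0, 0, 0, 0, 0, 0, 0, 0, 0, 0, 0, 0, 0, 0, 0, 0, 0, 0, 0, 0, 0, 0, 0, 0, 0, 0, 0, 0, 0, 0, 0]' --newtons 80

```text
time: 5.67
tool_pos: [0.5041, 0.1576, 0.0466]
eef_rot: [[-0.904, 0.427, 0.001], [0.427, 0.904, 0.001], [-0.001, 0.001, -1.0]]
contact_force: [-1.1, -0.5, 5.6]
grip_width: 0.007
grasp_force: 78.9
```

Call:
move_arm --motion '[0, 0, 0, 0.006, 0, 0, 0, 0, 0.01, 0, 0, 0, 0, 0.015, 0, 0, 0, 0, 0.02, 0, 0, 0, 0, 0.03, 0, 0, 0, 0, 0.03, 0, 0, 0, 0, 0.03, 0, 0, 0, 0, 0.02, 0, 0, 0, 0, 0.01, 0, 0, 0, 0, 0, 0]'

```text
time: 6.5
tool_pos: [0.5045, 0.1577, 0.1503]
eef_rot: [[-0.904, 0.427, 0.002], [0.427, 0.904, 0.001], [-0.002, 0.002, -1.0]]
contact_force: [-0.2, 0.5, -2.9]
grip_width: 0.0075
grasp_force: 78.0
```

Call:
move_arm --motion '[0, -0.004, -0.02, 0, 0.01, 0, -0.006, -0.035, 0, 0.01, 0, -0.006, -0.04, 0, 0.01, 0, -0.006, -0.04, 0, 0.01, 0, -0.006, -0.04, 0, 0.01, 0, -0.006, -0.04, 0, 0.01, 0, -0.006, -0.04, 0, 0.01, 0, -0.006, -0.04, 0, 0.01, 0, -0.006, -0.04, 0, 0.01, 0, -0.006, -0.04, 0, 0.01]'

```text
time: 7.33
tool_pos: [0.4678, -0.0687, 0.1476]
eef_rot: [[-0.935, 0.354, -0.002], [0.354, 0.935, -0.0], [0.001, -0.001, -1.0]]
contact_force: [0.6, -0.6, -2.3]
grip_width: 0.0072
grasp_force: 78.0
```

Call:
move_arm --motion '[0, -0.006, -0.04, 0, 0, 0, -0.006, -0.04, 0, 0, 0, -0.006, -0.04, 0, 0, 0, -0.007, -0.04, 0, 0, 0, -0.007, -0.04, 0, 0, 0, -0.007, -0.04, 0, 0, 0, -0.007, -0.04, 0, 0, 0, -0.007, -0.04, 0, 0, 0, -0.007, -0.03, 0, 0, 0, 0, 0, 0, 0]'

```text
time: 8.17
tool_pos: [0.4304, -0.2819, 0.1479]
eef_rot: [[-0.933, 0.36, -0.002], [0.36, 0.933, -0.002], [0.001, -0.003, -1.0]]
contact_force: [0.4, 0.0, -2.3]
grip_width: 0.0073
grasp_force: 78.3
```

Run:
```python
from h import *
a=cam('side')['pixels'][180:330,190:330]; b=cam('top')['pixels'][150:270,270:400]
cv2.imwrite('pics/s3.png',np.hstack([cv2.resize(a,(390,400)),cv2.resize(b,(400,400))]))
```

```text
(no output)
```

View pics/s3.png

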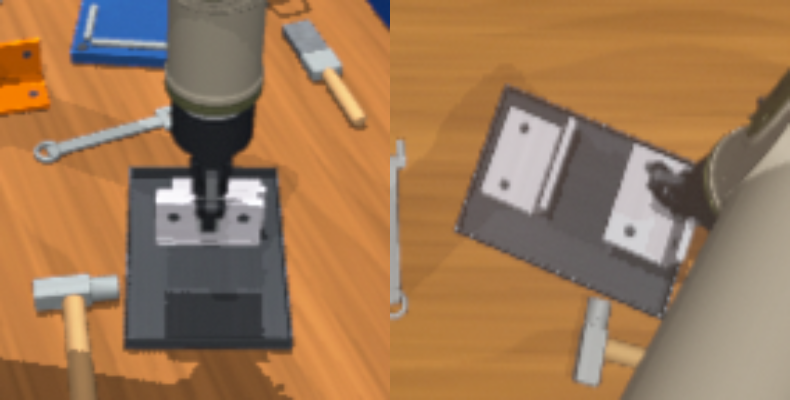

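The bracket hangs level over the empty half, with its flange at (210,215) in the left crop and its base at (645,205) in the right crop. It is parallel to the tray. Lowering.

Call:
move_arm --motion '[0, 0.001, -0.0025, -0.02, 0.005, 0, 0.001, -0.0025, -0.035, 0.005, 0, 0, 0, -0.035, 0, 0, 0, 0, -0.035, 0, 0, 0, 0, -0.03, 0, 0, 0, 0, -0.015, 0, 0, 0, 0, -0.009, 0, 0, 0, 0, 0, 0, 0, 0, 0, 0, 0]'

```text
time: 9.02
tool_pos: [0.4345, -0.2805, 0.0414]
eef_rot: [[-0.938, 0.346, 0.0], [0.346, 0.938, -0.0], [-0.0, -0.0, -1.0]]
contact_force: [0.2, -0.4, -2.7]
grip_width: 0.0071
grasp_force: 78.1
```

Call:
move_arm --motion '[0, 0, 0, -0.0035, 0, 0, 0, 0, -0.0035, 0, 0, 0, 0, -0.0035, 0, 0, 0, 0, -0.0035, 0, 0, 0, 0, -0.0015, 0, 0, 0, 0, 0, 0, 0, 0, 0, 0, 0]'

```text
time: 9.6
tool_pos: [0.4341, -0.2806, 0.0318]
eef_rot: [[-0.938, 0.347, -0.0], [0.347, 0.938, -0.0], [0.0, -0.0, -1.0]]
contact_force: [0.4, 0.6, -3.0]
grip_width: 0.0066
grasp_force: 78.2
```

Call:
move_arm --motion '[0, 0, 0, -0.0015, 0, 0, 0, 0, -0.0015, 0, 0, 0, 0, -0.0012, 0, 0, 0, 0, 0, 0, 0, 0, 0, 0, 0]'

```text
time: 10.02
tool_pos: [0.4342, -0.2806, 0.0296]
eef_rot: [[-0.938, 0.347, 0.0], [0.347, 0.938, 0.0], [-0.0, 0.0, -1.0]]
contact_force: [-3.3, 0.9, 4.1]
grip_width: 0.0069
grasp_force: 79.3
```

Call:
move_arm --motion '[12, 0, 0, 0, 0, 25, 0, 0, 0, 0, 40, 0, 0, 0, 0, 40, 0, 0, 0, 0, 40, 0, 0, 0, 0, 40, 0, 0, 0, 0]'

```text
time: 10.52
tool_pos: [0.4341, -0.2806, 0.0292]
eef_rot: [[-0.938, 0.347, -0.0], [0.347, 0.938, -0.0], [0.0, -0.0, -1.0]]
contact_force: [-0.5, 1.0, 0.8]
grip_width: 0.0397
grasp_force: 0.0
```

Call:
move_arm --motion '[40, 0, 0, 0.01, 0, 40, 0, 0, 0.02, 0, 40, 0, 0, 0.04, 0, 40, 0, 0, 0.05, 0, 40, 0, 0, 0.06, 0, 40, 0, 0, 0.06, 0, 40, 0, 0, 0.06, 0, 40, 0, 0, 0.03, 0, 40, 0, 0, 0, 0]'

```text
time: 11.27
tool_pos: [0.4358, -0.2823, 0.2333]
eef_rot: [[-0.938, 0.348, 0.008], [0.348, 0.938, -0.003], [-0.009, 0.0, -1.0]]
contact_force: [0.3, -0.6, 0.4]
grip_width: 0.04
grasp_force: 0.0
```

Run:
```python
from h import *
a=cam('side')['pixels'][90:330,140:340]; b=cam('top')['pixels'][130:270,160:400]
cv2.imwrite('pics/s4.png',np.hstack([cv2.resize(a,(375,450)),cv2.resize(b,(420,450))]))
```

```text
(no output)
```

View pics/s4.png

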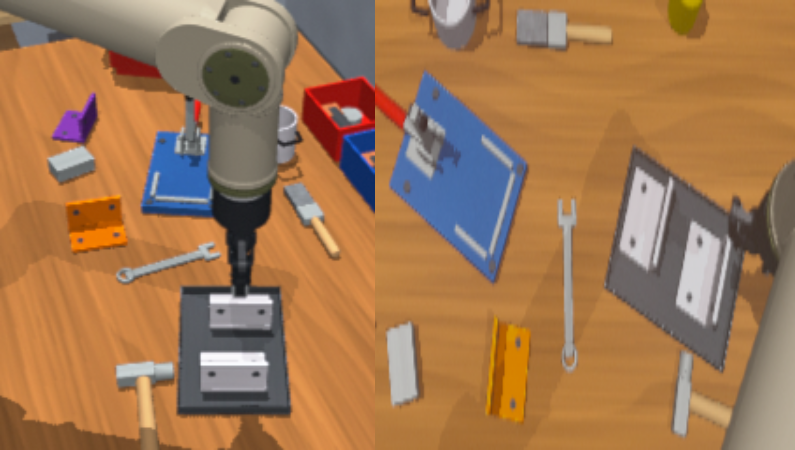

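The bracket stands on its base in the tray's empty half at (233,370) in the left crop. The done bracket at (240,312) hasn't moved, the clamp is open at (190,120), and the gripper is clear of everything.

```bash
python3 -c "
from workcell import ctrl
print(ctrl.job_done())"
```

```text
the job is handed in; nothing more can be done
None
```

The clamp is flipped open and staying open, the bracket is standing on its base and released in the tray's empty half, nothing else was moved, and the job was handed in at about 11 s of the 51 s allowed.

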